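# Turn over the upside-down biscuit on the breakfast riser

### The job

On the lower step of the wooden biscuit riser lie two big round biscuits; one of them was put out upside down, its plain side up and its chocolate chips hidden below. Pick up the turner, lift that biscuit with the blade by its overhanging near edge and tip it over onto the upper step, so that it lies there flat with its chips up, without touching it with the gripper. Then lay the turner down flat on the counter and let go; leave the other biscuit lying where it is.

Things in the scene. Friction and masses are not known exactly. Their poses are not given: they have to be found in the camera images.
- turner: turner lying flat on the counter, left or right. Pale wooden flat-sided handle 130 x 16 x 24 mm, thin neck, flat steel blade 75 x 60 x 3 mm; 100 g. Origin on its underside, z up, x along it from handle to blade: handle x = -125 to 5, z = 0 to 24 mm; blade x = 50 to 125 mm (front edge), z = 0 to 3 mm. Good grasp: across the handle (fingers close along y) at x = -20 mm.
- biscuit: the biscuit to turn: rigid disc 96 mm across, 12 mm thick, about 60 g, origin at its centre. Flat on the lower step at the left or right place, plain side and z axis up, chips below; turned over, z points down. Far edge 1 to 6 mm from the step's upright face, so the near edge overhangs the lower step's front by 31 to 36 mm, free below down to the counter.
- other_biscuit: the same kind of biscuit, 96 mm across, 12 mm thick, chips already up, at the other place on the lower step, about 55 to 105 mm free between the two; to be left alone. Origin at its centre.
- riser: heavy fixed wooden two-step riser, 380 mm wide (y). Origin at counter height under the middle of the step's upright face; x away from the robot, y left, z up. Lower step x = -66 to 0 mm, top z = 28 mm, front a solid wall. Upper step x = 0 to 145 mm, top z = 40 mm: its 12 mm face stops the biscuit's far edge as the near edge is raised. A jar stands at its far left corner.
There are look-alikes about, which are no part of the job. What is shaped like the biscuit but black, red or turquoise is not meant.

How it is judged:
On the way, in this order (a step that is already met when the one before it is completed fails the run):
1. the turner has been picked up off the counter (height (world z) of turner above 0.02 m), for 0.2 s.
2. the biscuit lies turned over on the upper step (angle between biscuit's own z axis and vertical above 2.97 rad and x of biscuit in the frame of riser above 0.01 m and z of biscuit in the frame of riser below 0.054 m), for 0.2 s.
At the end, for the whole second after the job is handed in: The biscuit rests turned over (chips up, flat within 10 degrees) with its centre over the upper step, at least 10 mm past the step's face; the other biscuit lies flat within 15 mm of its start; the turner lies flat (within 10 degrees) on the counter, at rest and released (all of step 2 and x of biscuit in the frame of riser below 0.145 m and z of biscuit in the frame of riser above 0.04 m and linear speed of each of biscuit, turner below 0.02 m/s and distance of other_biscuit from where it was at the start of the episode below 0.015 m and angle between each of other_biscuit, turner's own z axis and vertical below 0.17 rad and height (world z) of turner below 0.012 m); the robot touches nothing.
It fails at once if the gripper or arm touches the biscuit that is to be turned (contact force between any of the fingers, the arm and biscuit above 0.5 N).
It fails at once if the other biscuit is pushed away (over 15 mm) (distance of other_biscuit from where it was at the start of the episode above 0.015 m).
It also fails if it takes over 64 s, if anything falls off the work surface, if the arm or the gripper's body presses on something with over 40 N, if the wrist force passes 120 N, or if a joint passes its speed limit or range.

### The arm

A 6-joint arm with a two-finger parallel gripper is mounted at the origin on the work surface. World frame = base frame: x ahead of the robot, y to its left, z up, the work surface at z = 0. Lengths are in m, angles in rad, forces in N, time in s.
With the tool pointing down it reaches from about 0.35 to 0.85 m from the base axis. Payload 8.1 kg.
Tool frame: the origin (TCP) lies midway between the tips of the shut fingers; the grasp point (between the pads) lies 19 mm behind it (robot.grip_point_offset is the distance from the TCP to the grasp point, in m); z points along the fingers, y is the line along which they close (so a half turn about z gives the same grasp; the last joint's range is limited). The gripper opens to 93 mm and grips with 3 to 60 N. Pads are 15 mm wide; open, the fingers measure 128 mm over their backs; the gripper's body (75 mm by 188 mm) begins 65 mm behind the grasp point.
Start: joints at [1.183, 0.13, 1.488, -0, 1.523, -0.085], TCP at [0.179, 0.573, 0.219] pointing down, gripper open.
Joint ranges: [-2.96, 2.96], [-0.89, 2.26], [0.02, 2.5], [-1.34, 4.48], [0, 2.73], [-2.66, 2.66]. Speed limits (rad/s): [2.39, 2.39, 2.79, 3.14, 3.14, 3.14].

### API

Orientations are given as a rotation vector (axis times angle).
In Python, from plant import robot, read_camera, job gives the robot as it stands.
- The arm moves only by the shell command python3 -m inch 'ROWS' [FORCE]. ROWS is JSON, one flat list of numbers, 5 for each row, row after row: the shift along the world's x, y, z in mm, then the turn about the world's z in degrees, then the opening in per cent of the stroke, from 0 (shut) to 100 (fully open). In form: [dx, dy, dz, yaw, hand, dx, dy, dz, yaw, hand, ...]. A call has 1 to 10 rows; each row is the pose to reach, as a shift and turn from the pose commanded when the call began; what a row does not reach only later rows make up. A row lasts 1/12 s, in which the tool goes at most 41.7 mm and 7.16 degrees, less where a joint would pass 70% of its speed; a pose out of reach is approached as far as the arm can. A call with a gripper value outside its range is refused whole. The fingers move at their own pace and stop on an object; FORCE is the grip in N (left out, the last holds). Time passes only in rows, so rows that repeat a pose let the fingers close. It gives the time, the measured TCP pose, the force, the opening and the grip force at its end, in the units of the state.
- robot.read_state(): the state, without advancing time (a new reading comes with each control period).
- read_camera(name): name is "scene" or "top" or "wrist"; returns a dict with "image" (400x640x3 uint8, blue, green, red), "K" (3x3 intrinsics, pixels), "D" ([k1, k2, p1, p2, k3] as OpenCV has them; the pictures are not rectified), "extrinsics" (4x4, takes a point from world to camera coordinates); the wrist camera has in their place "mount" (4x4, takes a point from camera to tool coordinates, whose origin is the TCP and whose axes are the flange's). Camera axes: x right, y down, z forward; pixel columns grow to the right and rows downward; lengths in m; the calibration is good to about 2 mm. A picture is of the moment at which its call begins: read the wrist's pose just before it. There is no depth.
- job.close_job(): hands the job in; it is judged then, once.
The state is a dict: "t": time; "q": joint angles; "dq": joint speeds; "joint_torque": joint torques, N m; "tool_pos": TCP position; "orientation": TCP orientation; "force": force on the tool from outside, world axes, zero at the start; "wrist_torque": the same for the moment, N m; "opening": finger opening in m; "gripper_force": force on a finger pad.
Only numpy, scipy, OpenCV 4.12 (cv2) and the standard library are available. Lean on these libraries where they do the work, as an engineer would, in place of code of your own. Each camera call takes 0.05 s, during which the arm holds its last target. There are 200 camera calls.

## Working session

There is one attempt and no reset: what is moved stays moved. The work goes in short steps, Python scripts to look and compute and a shell command to move; the robot and the scene stay as the last step left them, time stands still between calls to the robot, and variables do not carry over. Pictures are saved under pics/ and viewed, at most 10 in all, crops included, and the job is handed in when it is done.

```bash
mkdir -p pics; ls
cat > h.py <<'E'
import numpy as np, cv2
from plant import robot, read_camera, job
def snap(n,f):
    s=robot.read_state(); c=read_camera(n); cv2.imwrite('pics/'+f,c['image'])
    E=np.array(c['extrinsics']) if 'extrinsics' in c else None
    if E is None:
        R=cv2.Rodrigues(np.array(s['orientation']))[0]; T=np.eye(4);T[:3,:3]=R;T[:3,3]=s['tool_pos']
        E=np.linalg.inv(T@np.array(c['mount']))
    np.savez('pics/'+f+'.npz',K=c['K'],D=c['D'],E=E); return c
def pt(f,uv,z):
    d=np.load('pics/'+f+'.npz'); p=cv2.undistortPoints(np.array(uv,float).reshape(-1,1,2),d['K'],d['D']).reshape(-1,2)
    R,t=d['E'][:3,:3],d['E'][:3,3]; C=-R.T@t; r=np.c_[p,np.ones(len(p))]@R
    return C+r*((np.broadcast_to(z,len(p))-C[2])/r[:,2])[:,None]
def proj(f,P):
    d=np.load('pics/'+f+'.npz'); return cv2.projectPoints(np.array(P,float),cv2.Rodrigues(d['E'][:3,:3])[0],d['E'][:3,3],d['K'],d['D'])[0].reshape(-1,2)
E
python3 - <<'E'
from h import *
snap('top','top.png');snap('scene','scene.png')
print(robot.read_state())
E
```

```text
pics
{'t': 0.1, 'q': array([ 1.18261915e+00,  1.31094909e-01,  1.48913925e+00,  2.15914821e-05,
        1.52299436e+00, -8.54557131e-02]), 'dq': array([ 4.11898006e-04, -3.72401559e-03, -3.57525445e-03, -1.41191724e-03,
        6.70474266e-05, -7.79723228e-04]), 'joint_torque': array([ 1.01004094e-03, -5.61339533e+01, -4.93095303e+01,  7.69551401e-02,
        2.90439703e-02, -1.77865837e-05]), 'tool_pos': array([0.17868499, 0.57225368, 0.2177039 ]), 'orientation': array([-4.73640610e-01, -3.10527290e+00,  2.48962239e-03]), 'force': array([ 0.30558474, -0.27216612, -0.37044222]), 'wrist_torque': array([-0.02511478,  0.04904878,  0.01767077]), 'gripper_force': 0.0, 'opening': 0.09301321024223712}
```

View pics/top.png

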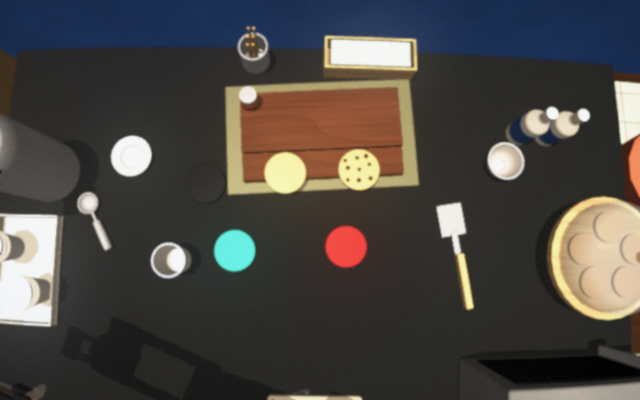

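View pics/scene.png

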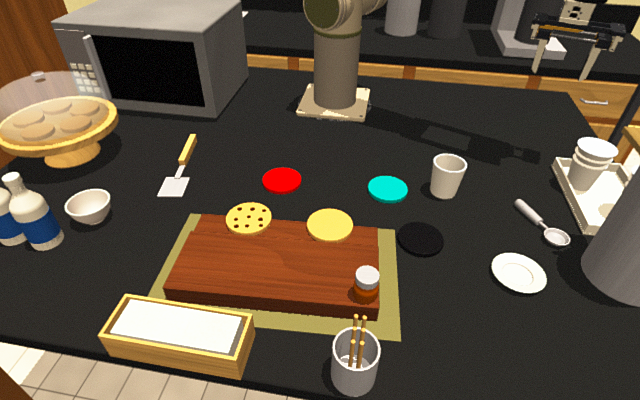

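The top view shows the plain yellow biscuit at (285,173) and the chip-up one at (359,169), both on the lower step. The discs that don't count are red (346,246), turquoise (235,250) and black (207,184). The turner lies on the right, with its blade at (451,220) and handle at (463,280). The plain yellow disc on the step is the one to turn. I'll confirm that in an enlarged crop.

Run:
```python
from h import *
im=cv2.imread('pics/top.png')
a=cv2.resize(im[75:200,220:420],None,fx=4,fy=4,interpolation=cv2.INTER_CUBIC)
cv2.imwrite('pics/c1.png',a)
b=cv2.resize(im[195:315,420:490],None,fx=5,fy=5,interpolation=cv2.INTER_CUBIC)
cv2.imwrite('pics/c2.png',b)
print(pt('top.png',[(285,173),(359,169)],.04), pt('top.png',[(452,220),(463,280)],[.003,.024]))
```

```text
[[ 0.61690707  0.07852854  0.04      ]
 [ 0.62992164 -0.09319132  0.04      ]] [[ 0.51772546 -0.32417146  0.003     ]
 [ 0.37563162 -0.34129533  0.024     ]]
```

View pics/c1.png

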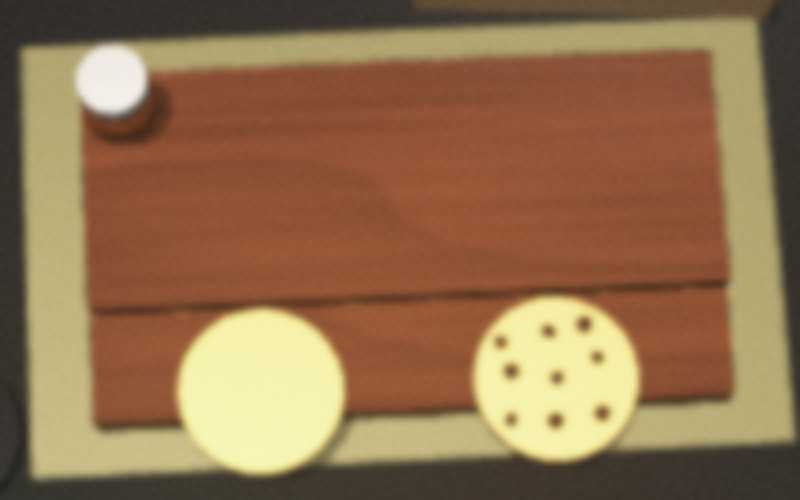

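View pics/c2.png

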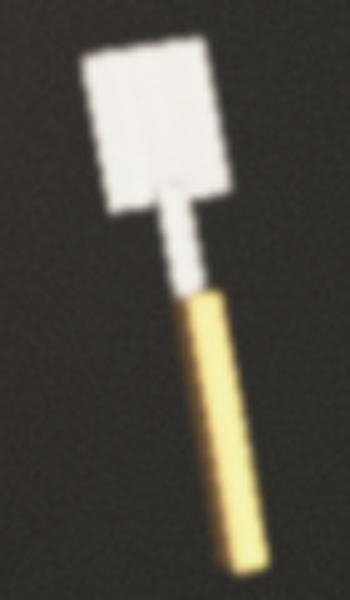

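The crop confirms it: the left disc, at crop (261,391) which is (285,173) in the full image, has no chips, while the right one at (556,379) shows its chips up. The turner crop shows the blade front corners at (83,57) and (205,38), and the handle running from (206,294) to (250,572).

Run:
```python
from h import *
np.set_printoptions(precision=4,suppress=True)
c1=lambda p:(np.array(p)+.5)/4-.5+[220,75]
c2=lambda p:(np.array(p)+.5)/5-.5+[420,195]
up=pt('top.png',c1([(93,309),(728,285),(711,50)]),.04)
lo=pt('top.png',c1([(97,428),(732,397)]),.028)
b=pt('top.png',c1([(261,391),(556,379),(261,475),(261,307),(177,391),(345,391)]),.04)
print('up',up,'\nlo',lo,'\nb',b)
bl=pt('top.png',c2([(83,57),(205,38),(108,213),(232,190)]),.003)
ha=pt('top.png',c2([(206,294),(250,572)]),.024)
print('bl',bl,'\nha',ha)
print('discs',pt('top.png',[(346,246),(235,250)],.01))
d=up[0]-up[1]; print('riser yaw',np.degrees(np.arctan2(-d[0],d[1])),np.linalg.norm(d)); d=lo[0]-lo[1];print(np.degrees(np.arctan2(-d[0],d[1])),np.linalg.norm(d))
f=bl[:2].mean(0);r=ha[1]; e=(f-r)[:2]; print('turner len',np.linalg.norm(e),'yaw',np.degrees(np.arctan2(e[1],e[0])), 'grasp',r[:2]+e/np.linalg.norm(e)*.105, f)
s=robot.read_state();R=cv2.Rodrigues(s['orientation'])[0];print(R, np.degrees(np.arctan2(R[1,1],R[0,1])))
```

```text
up [[ 0.6651  0.178   0.04  ]
 [ 0.6878 -0.1942  0.04  ]
 [ 0.8333 -0.1864  0.04  ]] 
lo [[ 0.5969  0.1747  0.028 ]
 [ 0.623  -0.1985  0.028 ]] 
b [[ 0.6184  0.0789  0.04  ]
 [ 0.629  -0.0923  0.04  ]
 [ 0.5693  0.0777  0.04  ]
 [ 0.6681  0.0801  0.04  ]
 [ 0.6174  0.1275  0.04  ]
 [ 0.6193  0.0302  0.04  ]]
bl [[ 0.551  -0.2857  0.003 ]
 [ 0.5614 -0.3466  0.003 ]
 [ 0.476  -0.2968  0.003 ]
 [ 0.4878 -0.3584  0.003 ]] 
ha [[ 0.4376 -0.3368  0.024 ]
 [ 0.3085 -0.3566  0.024 ]]
discs [[ 0.4518 -0.0671  0.01  ]
 [ 0.4377  0.1924  0.01  ]]
riser yaw 3.4803106973025653 0.37293004958573106
4.004929140763217 0.3740611655128343
turner len 0.250968612164004 yaw 9.27715953333629 grasp [ 0.4121 -0.3397] [ 0.5562 -0.3162  0.003 ]
[[-0.9545  0.2981 -0.0006]
 [ 0.2981  0.9545 -0.0015]
 [ 0.0002 -0.0016 -1.    ]] 72.65528541827777
```

```bash
python3 -m inch '[30,-30,0,0,100, 60,-65,0,0,100, 90,-105,0,0,100, 115,-145,0,0,100, 140,-185,0,0,100, 165,-220,0,0,100, 190,-255,0,0,100, 210,-290,0,0,100, 230,-325,0,0,100, 241,-362,0,0,100]'
python3 -m inch '[0,-40,0,5,100, 0,-80,0,10,100, 0,-120,0,15,100, 0,-160,0,20,100, 0,-200,0,26.6,100, 0,-240,0,26.6,100, 0,-280,0,26.6,100, -8,-320,0,26.6,100, -8,-360,0,26.6,100, -8,-395,0,26.6,100]'
python3 -m inch '[0,-40,-30,0,100, 0,-80,-60,0,100, 0,-120,-78,0,100, 0,-155,-78,0,100, 0,-155,-78,0,100, 0,-155,-78,0,100]'
python3 - <<'E'
from h import *
snap('wrist','w1.png')
s=robot.read_state();R=cv2.Rodrigues(s['orientation'])[0];print(s['t'],s['tool_pos'],np.degrees(np.arctan2(R[1,1],R[0,1])))
E
```

```text
t: 0.93
tool_pos: [0.4129, 0.2282, 0.2183]
orientation: [-0.474, -3.106, 0.0]
force: [0.5, 0.3, -0.0]
opening: 0.0924
gripper_force: 0.0
t: 1.77
tool_pos: [0.4031, -0.1675, 0.2185]
orientation: [-0.252, 3.131, -0.001]
force: [0.4, 1.1, -0.2]
opening: 0.0933
gripper_force: 0.0
t: 2.27
tool_pos: [0.4028, -0.3219, 0.1391]
orientation: [0.248, -3.13, -0.003]
force: [-0.9, 0.1, 0.5]
opening: 0.093
gripper_force: 0.0
2.3167 [ 0.40341737 -0.32032725  0.13986107] 99.11178717433695
```

View pics/w1.png

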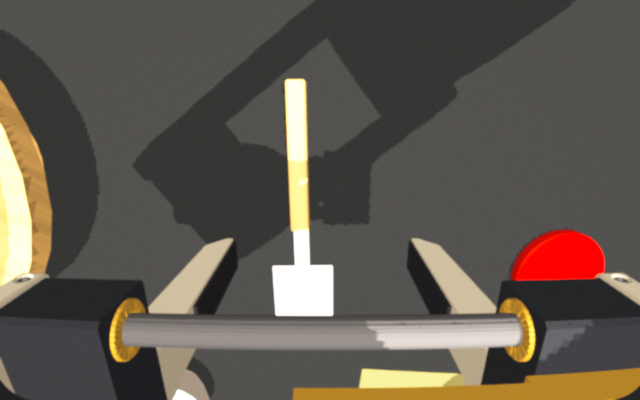

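The wrist view shows the handle from its end at (295,80) to its front at (299,229), with the blade at (303,290). The red disc is well clear on the right.

Run:
```python
from h import *
h=pt('w1.png',[(295.5,80),(299,229)],.024)[:,:2];e=h[1]-h[0];L=np.linalg.norm(e);e/=L
g=h[0]+e*.105;print(h,L,'yaw',np.degrees(np.arctan2(e[1],e[0])),'g',g)
s=robot.read_state();print(1000*(g-s['tool_pos'][:2]))
print(pt('w1.png',[(274,265),(333,265)],.003))
```

```text
[[ 0.3119244  -0.35815734]
 [ 0.43654469 -0.33781911]] 0.12626899730132013 yaw 9.269048099578534 g [ 0.4155534  -0.34124492]
[ 12.13603595 -20.91766364]
[[ 0.48713182 -0.35733328  0.003     ]
 [ 0.47779917 -0.29932394  0.003     ]]
```

```bash
python3 -m inch '[11,-21,-25,0,100, 11,-21,-60,0,100, 11,-21,-95,0,100, 11,-21,-120,0,100, 11,-21,-130,0,100, 11,-21,-135,0,100, 11,-21,-136,0,60, 11,-21,-136,0,20, 11,-21,-136,0,0, 11,-21,-136,0,0]' 60
python3 -m inch '[0,0,0,0,0, 0,0,0,0,0, 0,0,0,0,0, 0,0,0,0,0]'
python3 -c "
from h import *
s=robot.read_state();print(s['t'],s['tool_pos'],s['opening'],s['gripper_force'])"
```

```text
t: 3.15
tool_pos: [0.4163, -0.342, 0.0067]
orientation: [-0.253, 3.129, -0.004]
force: [-1.2, 1.0, 0.7]
opening: 0.0708
gripper_force: 0.0
t: 3.48
tool_pos: [0.4151, -0.3411, 0.0048]
orientation: [-0.253, 3.131, -0.0]
force: [0.4, 0.7, -0.3]
opening: 0.0443
gripper_force: 0.0
3.4833 [ 0.41512034 -0.34112495  0.00483275] 0.044276445966745515 0.0
```

```bash
python3 -m inch '[0,0,0,0,0, 0,0,0,0,0, 0,0,0,0,0, 0,0,0,0,0, 0,0,0,0,0, 0,0,0,0,0, 0,0,0,0,0, 0,0,0,0,0]'
python3 -m inch '[0,0,5,0,0, 0,0,15,0,0, 0,0,35,0,0, 0,0,60,0,0, 0,0,80,0,0, 0,0,90,0,0, 0,0,90,0,0, 0,0,90,0,0]'
```

```text
t: 4.15
tool_pos: [0.415, -0.3409, 0.0046]
orientation: [0.253, -3.131, -0.0]
force: [-0.3, -0.1, -0.7]
opening: 0.0152
gripper_force: 60.0
t: 4.82
tool_pos: [0.4154, -0.3413, 0.0951]
orientation: [-0.253, 3.13, -0.002]
force: [0.0, -0.3, -1.2]
opening: 0.0154
gripper_force: 60.0
```

```bash
python3 -m inch '[-2,25,0,0,0, -4,60,0,-1,0, -6,100,0,-2,0, -8,140,0,-3,0, -10,180,0,-4,0, -12,220,0,-5,0, -14,260,0,-5.5,0, -14,300,0,-5.5,0, -14,340,0,-5.5,0, -14,370,0,-5.5,0]'
python3 -m inch '[0,20,0,0,0, 0,33,0,0,0, 0,37,-10,0,0, 0,37,-30,0,0, 0,37,-50,0,0, 0,37,-65,0,0, 0,37,-73,0,0, 0,37,-75,0,0, 0,37,-75,0,0, 0,37,-75,0,0]'
python3 - <<'E'
from h import *
np.set_printoptions(precision=4,suppress=True)
a=snap('scene','s2.png')['image'];b=snap('top','t2.png')['image']
s=robot.read_state();R=cv2.Rodrigues(s['orientation'])[0];print(s['t'],s['tool_pos'],np.degrees(np.arctan2(R[1,1],R[0,1]))-90)
cv2.imwrite('pics/c3.png',np.vstack([cv2.resize(a[150:275,200:400],None,fx=4,fy=4,interpolation=2)[:300], cv2.resize(b[140:215,220:420],None,fx=4,fy=4,interpolation=2)]))
E
```

```text
t: 5.65
tool_pos: [0.3992, 0.0317, 0.0929]
orientation: [0.104, -3.137, -0.001]
force: [1.5, 0.5, -0.3]
opening: 0.0157
gripper_force: 60.0
t: 6.48
tool_pos: [0.4014, 0.0657, 0.0199]
orientation: [-0.102, 3.14, -0.0]
force: [0.3, 0.2, -1.9]
opening: 0.0149
gripper_force: 60.0
6.5833 [0.4021 0.0659 0.0206] 3.7364968767247007
```

View pics/c3.png

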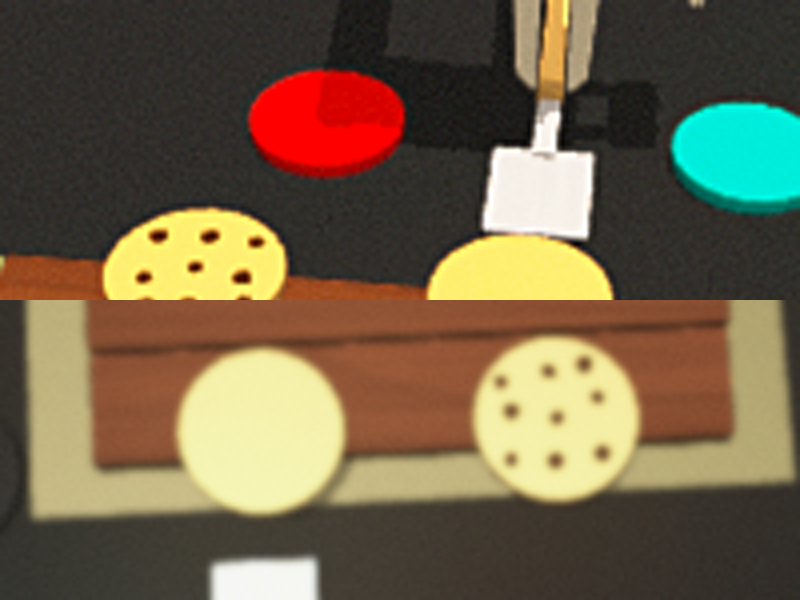

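The combined crop shows the blade held level in front of the biscuit. Its front corners are at (483,228) and (586,238) in the scene half, and (213,563) and (316,559) in the top half.

Run:
```python
from h import *
np.set_printoptions(precision=4,suppress=True)
S=(np.array([(586,238),(483,228)])+.5)/4-.5+[200,150]   # scene looks back at robot: left edge is at right side
# scene right = world +y
T=(np.array([(213,263),(316,259)])+.5)/4-.5+[220,140]
for z in (.01,.015,.02,.025): print(z,pt('t2.png',T,z)[:,:2].ravel(),pt('s2.png',S,z)[:,:2].ravel())
ax=np.array([np.cos(np.radians(3.6)),np.sin(np.radians(3.6))])
f=pt('t2.png',T,.018).mean(0)[:2];C=np.array([.6184,.0789]);print('front rel C',(f-C)@ax,(f-C)@[-ax[1],ax[0]])
```

```text
0.01 [0.5444 0.1065 0.5479 0.0458] [0.5363 0.1032 0.5384 0.0442]
0.015 [0.5438 0.1062 0.5473 0.0457] [0.542  0.1036 0.5441 0.0451]
0.02 [0.5432 0.1059 0.5467 0.0457] [0.5477 0.104  0.5498 0.046 ]
0.025 [0.5427 0.1055 0.5462 0.0457] [0.5534 0.1044 0.5555 0.0469]
front rel C -0.07323777801235391 0.0015602010685885211
```

```bash
python3 -m inch '[8,0.5,0,0,0, 18,1,0,0,0, 28,2,0,0,0, 38,2.5,0,0,0, 45,3,0,0,0, 49,3,0,0,0, 49,3,0,0,0, 49,3,2,0,0, 49,3,5,0,0, 49,3,7,0,0]'
python3 -m inch '[0,0,2,0,0, 0,0,4,0,0, 0.5,0,8,0,0, 1,0,12,0,0, 2,0,17,0,0, 3,0,21,0,0, 3,0,21,0,0]'
python3 - <<'E'
from h import *
a=snap('scene','s3.png')['image'];b=snap('top','t3.png')['image']
s=robot.read_state();print(s['t'],s['tool_pos'],s['force'])
cv2.imwrite('pics/c4.png',np.vstack([cv2.resize(a[170:295,200:400],None,fx=4,fy=4,interpolation=2)[:300], cv2.resize(b[140:215,220:420],None,fx=4,fy=4,interpolation=2)]))
E
```

```text
t: 7.42
tool_pos: [0.4497, 0.069, 0.0269]
orientation: [0.103, -3.14, -0.0]
force: [-0.1, 0.3, -0.8]
opening: 0.0155
gripper_force: 60.0
t: 8.0
tool_pos: [0.4542, 0.0691, 0.0489]
orientation: [-0.103, 3.138, 0.0]
force: [0.4, -0.5, -1.9]
opening: 0.0154
gripper_force: 60.0
8.1 [0.45345111 0.06906015 0.04794713] [ 0.31569085  0.21770942 -1.81048623]
```

View pics/c4.png

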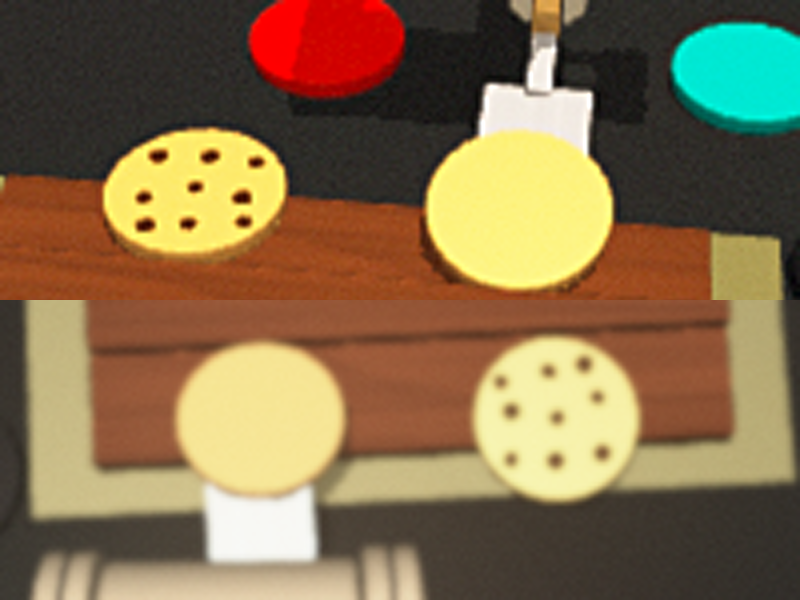

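The far edge is against the step face, and the biscuit (crop (520,210)) is tilted about 15° on the blade, which is centred under it. I'll continue along the arc.

```bash
python3 -m inch '[1,0,6,0,0, 3,0,12,0,0, 5,0.5,18,0,0, 9,0.5,25,0,0, 13.5,1,32,0,0, 20,1.2,39,0,0, 26.5,1.6,44,0,0, 35,2.2,48,0,0, 43,2.7,51,0,0]'
python3 -m inch '[9,0.6,1.5,0,0, 18,1.1,2.5,0,0, 26,1.6,3,0,0, 34,2.1,3.5,0,0, 42,2.6,3,0,0, 50,3.1,1,0,0, 56,3.5,0,0,0, 56,3.5,0,0,0, 56,3.5,0,0,0, 56,3.5,0,0,0]'
python3 - <<'E'
from h import *
a=snap('scene','s4.png')['image'];b=snap('top','t4.png')['image']
s=robot.read_state();print(s['t'],s['tool_pos'],s['force'])
cv2.imwrite('pics/c5.png',np.vstack([cv2.resize(a[150:300,200:400],None,fx=4,fy=4,interpolation=2)[100:400], cv2.resize(b[100:200,220:420],None,fx=4,fy=4,interpolation=2)[:300]]))
E
```

```text
t: 8.85
tool_pos: [0.4975, 0.0718, 0.0996]
orientation: [-0.103, 3.139, 0.0]
force: [0.4, -0.0, -0.7]
opening: 0.0161
gripper_force: 60.0
t: 9.68
tool_pos: [0.5517, 0.0752, 0.0984]
orientation: [0.103, -3.139, 0.0]
force: [0.2, -0.5, -0.4]
opening: 0.0155
gripper_force: 60.0
9.7833 [0.55173323 0.07525333 0.09856924] [-0.09638037  0.96643184 -1.06186647]
```

View pics/c5.png

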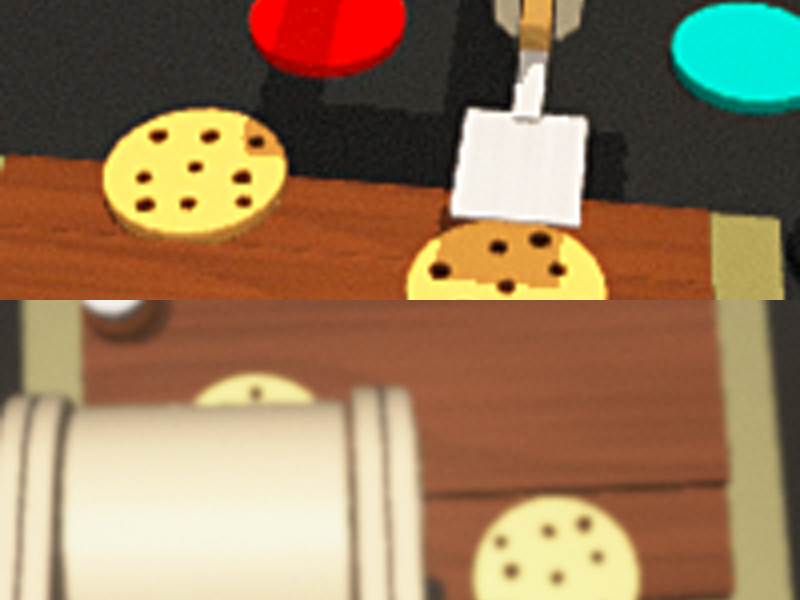

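The biscuit lies on the upper step with its chips up (scene half at about (507,270)). Next I'll take the turner back to where it started.

```bash
python3 -m inch '[-5,0,10,0,0, -30,0,20,0,0, -65,0,20,0,0, -100,-5,20,0,0, -130,-25,20,0,0, -137,-60,20,0,0, -137,-100,20,0,0, -137,-140,20,0,0, -137,-180,20,0,0, -137,-220,20,0,0]'
python3 -m inch '[0,-40,0,0,0, 0,-80,0,0,0, 0,-120,0,0,0, 0,-160,0,0,0, 0,-185,-10,0,0, 0,-197,-35,0,0, 0,-197,-65,0,0, 0,-197,-90,0,0, 0,-197,-105,0,0, 0,-197,-108,0,0]'
python3 -c "
from h import *
snap('top','t5.png')
s=robot.read_state();print(s['t'],s['tool_pos'],s['force'])
cv2.imwrite('pics/c6.png',cv2.resize(cv2.imread('pics/t5.png')[75:200,220:420],None,fx=4,fy=4,interpolation=2))"
```

```text
t: 10.62
tool_pos: [0.4147, -0.1465, 0.1199]
orientation: [-0.104, 3.138, -0.002]
force: [0.9, -0.2, -0.8]
opening: 0.0157
gripper_force: 60.0
t: 11.45
tool_pos: [0.4129, -0.3398, 0.0078]
orientation: [0.102, -3.136, -0.006]
force: [-0.4, 1.0, -0.8]
opening: 0.0154
gripper_force: 60.0
11.5 [ 0.41359722 -0.3403679   0.0090168 ] [-0.75770843  0.41124621 -1.35947491]
```

View pics/c6.png

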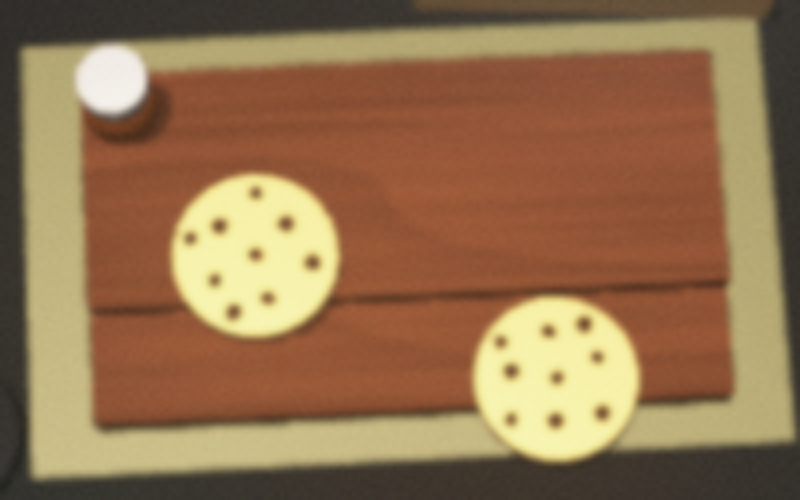

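The biscuit is centred at crop (256,255), roughly 30 mm past the step face, and lies flat with its chips up. The other biscuit hasn't moved from (556,379). I'll lower the turner and release it.

```bash
python3 -m inch '[0,0,0,0,0, 0,0,-1.5,0,0, 0,0,-3,0,0, 0,0,-4,0,0, 0,0,-4,0,0, 0,0,-4,0,0]'
python3 -m inch '[0,0,0,0,100, 0,0,0,0,100, 0,0,0,0,100, 0,0,0,0,100, 0,0,0,0,100, 0,0,0,0,100, 0,0,0,0,100, 0,0,0,0,100]'
python3 -m inch '[0,0,10,0,100, 0,0,30,0,100, 0,0,60,0,100, 0,0,100,0,100, 0,0,130,0,100, 0,0,150,0,100, 0,0,150,0,100, 0,0,150,0,100]'
python3 -c "
from h import *
snap('top','t6.png');snap('scene','s6.png')
a=cv2.imread('pics/t6.png')[80:320,220:500];b=cv2.imread('pics/s6.png')[110:290,120:400]
cv2.imwrite('pics/c7.png',np.hstack([a,cv2.resize(b,(373,240))]))"
```

```text
t: 12.0
tool_pos: [0.4153, -0.342, 0.0071]
orientation: [-0.103, 3.139, -0.001]
force: [0.1, -0.4, -1.0]
opening: 0.0157
gripper_force: 60.0
t: 12.67
tool_pos: [0.4151, -0.3418, 0.0066]
orientation: [0.103, -3.14, 0.0]
force: [-0.6, -0.2, -0.4]
opening: 0.0642
gripper_force: 0.0
t: 13.33
tool_pos: [0.4161, -0.3427, 0.1591]
orientation: [-0.103, 3.137, -0.005]
force: [-0.5, -1.3, -1.0]
opening: 0.093
gripper_force: 0.0
```

View pics/c7.png

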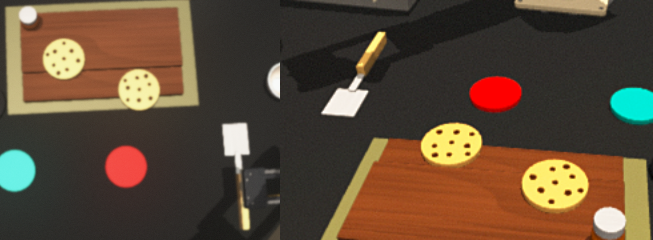

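The turner lies flat on the counter (blade at (235,140), handle at (244,210)) and is released. The turned biscuit is on the upper step at (64,59), chips up, and the other is still in place at (139,90).

```bash
python3 -c "
from h import *
print(job.close_job())"
```

```text
the job is handed in; nothing more can be done
None
```

The job is handed in at about 13 s on the robot's clock (no verdict was returned): the biscuit lies chips-up on the upper step about 30 mm past the face, the other biscuit is where it was, and the turner is flat on the counter and released.

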